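# Clear the base plate and stack the repaired boards under the weight

## Task

The repaired circuit boards have to be pressed flat: first clear the solder spool and the loupe off the steel base plate and stand both upright in the aluminium tray, then stack every circuit board on the bench flat and face up on the base plate in one square pile, edges flush with the plate's, and last set the steel weight squarely on top of the pile, handle up. Leave the cup, the tin and the screwdriver where they are.

Things in the scene. Friction and masses are not known exactly. Their poses are not given: they have to be found in the camera images.
- base_top (a point): a fixed dark steel base plate lying on the bench, 130 x 62 x 10 mm; the point is the centre of its top face, 10 mm above the bench; x runs along its 130 mm length, y along its 62 mm width. At the start the spool and the loupe stand on it, side by side along its length, a few mm to 20 mm apart.
- tray: a fixed shallow aluminium parts tray, 200 (x) x 130 (y) x 14 mm high outside, walls and floor 3 mm thick; origin at the centre of its underside; empty at the start, with room for the spool and the loupe side by side along its length
- spool_c (a point): a white solder spool standing on end: 62 mm high, two round 58 mm flanges (5 mm bottom, 6 mm top) with wire wound to 48 mm between them, 0.35 kg; the point is its centre, 31 mm above its foot; z is its axis, up
- loupe_c (a point): a bench loupe, a plain upright steel cylinder 48 mm in diameter and 56 mm high with a glass top, 0.15 kg; the point is its centre, 28 mm above its foot; z is its axis, up
- board1_c (a point): one of the equal, interchangeable circuit boards in flat grey plastic carriers (green board on top, within the rim): a solid slab 130 (x) x 62 (y) x 20 mm (z), about 0.16 kg, lying flat on the bench, face up; the point is its centre, 10 mm above its underside. Three to five of the boards are present
- board2_c (a point): one of the equal, interchangeable circuit boards in flat grey plastic carriers (green board on top, within the rim): a solid slab 130 (x) x 62 (y) x 20 mm (z), about 0.16 kg, lying flat on the bench, face up; the point is its centre, 10 mm above its underside. Three to five of the boards are present
- board3_c (a point): one of the equal, interchangeable circuit boards in flat grey plastic carriers (green board on top, within the rim): a solid slab 130 (x) x 62 (y) x 20 mm (z), about 0.16 kg, lying flat on the bench, face up; the point is its centre, 10 mm above its underside. Three to five of the boards are present
- board4_c (a point): one of the equal, interchangeable circuit boards in flat grey plastic carriers (green board on top, within the rim): a solid slab 130 (x) x 62 (y) x 20 mm (z), about 0.16 kg, lying flat on the bench, face up; the point is its centre, 10 mm above its underside. Three to five of the boards are present
- board5_c (a point): one of the equal, interchangeable circuit boards in flat grey plastic carriers (green board on top, within the rim): a solid slab 130 (x) x 62 (y) x 20 mm (z), about 0.16 kg, lying flat on the bench, face up; the point is its centre, 10 mm above its underside. Three to five of the boards are present
- weight_grip (a point): a bright steel weight: a flat plate 130 (x) x 62 (y) x 8 mm with a bridge handle on top, a bar 80 mm long (x), 14 mm wide (y) and 14 mm high, its underside 20 mm above the plate, standing on a 10 mm post at either end; 0.45 kg; the point is the centre of the bar, 35 mm above the underside of the plate
- cup: bystander: a paper cup, 76 mm wide and 95 mm high; origin at the centre of its foot
- tin: bystander: a tin can, 90 mm in diameter, 70 mm high; origin at the centre of its foot
- driver: bystander: a screwdriver, 150 mm long, lying on the bench on the robot's side of the base plate

How it is judged:
On the way, in this order (a step that is already met when the one before it is completed fails the run):
1. spool and loupe both stand in the tray, released (x of spool_c in the frame of tray between -0.085 and 0.085 m and y of spool_c in the frame of tray between -0.05 and 0.05 m and z of each of spool_c, loupe_c in the frame of tray below 0.045 m and angle between each of spool_c, loupe_c's own z axis and vertical below 0.15 rad and x of loupe_c in the frame of tray between -0.085 and 0.085 m and y of loupe_c in the frame of tray between -0.05 and 0.05 m and contact force between the fingers and spool below 0.3 N and contact force between the fingers and loupe below 0.3 N), for 0.2 s.
2. every board lies square in the pile on the base plate, released (horizontal distance between each of board1_c, board2_c, board3_c, board4_c, board5_c and base_top below 0.008 m and angle between the x axis of each of board1_c, board2_c, board3_c, board4_c, board5_c and the x axis of base_top, either way round below 0.1 rad and angle between each of board1_c, board2_c, board3_c, board4_c, board5_c's own z axis and vertical below 0.06 rad and contact force between the fingers and board1 below 0.3 N and contact force between the fingers and board2 below 0.3 N and contact force between the fingers and board3 below 0.3 N and contact force between the fingers and board4 below 0.3 N and contact force between the fingers and board5 below 0.3 N), for 0.2 s.
3. the weight lies square on top of the pile, released (horizontal distance between each of board1_c, board2_c, board3_c, board4_c, board5_c, weight_grip and base_top below 0.008 m and angle between the x axis of each of board1_c, board2_c, board3_c, board4_c, board5_c, weight_grip and the x axis of base_top, either way round below 0.1 rad and angle between each of board1_c, board2_c, board3_c, board4_c, board5_c, weight_grip's own z axis and vertical below 0.06 rad and z of weight_grip in the frame of board1_c above 0.03 m and z of weight_grip in the frame of board2_c above 0.03 m and z of weight_grip in the frame of board3_c above 0.03 m and z of weight_grip in the frame of board4_c above 0.03 m and z of weight_grip in the frame of board5_c above 0.03 m and contact force between the fingers and weight below 0.3 N), for 0.2 s.
At the end, for the whole second after the job is handed in: Spool and loupe stand upright in the tray, centres 15 mm or more inside its edges; every present board lies flat, face up, on the base plate in one pile, the weight on top of all; boards and weight centred within 8 mm of the plate and aligned within 0.1 rad; all released (all of step 1 and all of step 3 and contact force between the fingers and board1 below 0.3 N and contact force between the fingers and board2 below 0.3 N and contact force between the fingers and board3 below 0.3 N and contact force between the fingers and board4 below 0.3 N and contact force between the fingers and board5 below 0.3 N); the robot touches nothing.
It fails at once if the cup, the tin or the screwdriver is moved by more than 30 mm (distance of any of cup, tin, driver from where it was at the start of the episode above 0.03 m).
Of board1, board2, board3, board4, board5 only 3 to 5 are there at a start; the rules pass over those that are not, and their reading is None.
At some moment in a run one of board1, board2, board3, board4, board5 may be knocked a few centimetres aside while the robot is not near it.
It also fails if it takes over 210 s, if anything falls off the work surface, if the arm or the gripper's body presses on something with over 40 N, if the wrist force passes 120 N, or if a joint passes its speed limit or range.

## Robot

A 6-joint arm with a two-finger parallel gripper is mounted at the origin on the work surface. World frame = base frame: x ahead of the robot, y to its left, z up, the work surface at z = 0. Lengths are in m, angles in rad, forces in N, time in s.
With the tool pointing down it reaches from about 0.225 to 0.725 m from the base axis. Payload 3.1 kg.
Tool frame: the origin (TCP) lies on the centre line of the jaws, within the pads' length; the fingertips stand 19 mm ahead of it and the grasp point (between the pads) is the TCP; z points along the fingers, y is the line along which they close (so a half turn about z gives the same grasp; the last joint's range is limited). The gripper opens to 85 mm and grips with 20 to 120 N. Pads are 22 mm wide; open, the fingers measure 114 mm over their backs; the gripper's body (76 mm by 85 mm) begins 54 mm behind the grasp point. The pads swing forward as they close: fully open they stand 13 mm farther back than shut.
Start: joints at [-1.431, 0.048, 0.099, 1.622, 0, 1.443], TCP at [0.139, -0.506, 0.25] pointing down, gripper open.
Joint ranges: [-2.91, 2.91], [-0.99, 1.94], [-1.21, 1.42], [-2.12, 2.29], [-1.49, 1.47], [-3.14, 3.14]. Speed limits (rad/s): [2.79, 2.79, 3.14, 3.14, 3.14, 3.14].

## Interface

Orientations are given as a unit quaternion [x, y, z, w].
In Python, from cell import get_obs, grab_frame, hand_in, recognise, silhouettes, spot_point gives the robot as it stands.
- The arm moves only by the shell command python3 -m jog 'ROWS' [OPENING]. ROWS is JSON, a list of rows, each a list of 2 entries, a list of its own where there are three numbers: the shift along the tool's x, y, z each as a share of 20 mm, from -1 to 1, then the turn about the tool's z as a share of 0.08 rad, from -1 to 1. A call has 1 to 20 rows; each row shifts and turns the commanded pose from where the row before left it, along the tool's axes as they then stand; what a row does not reach is not made up. A row lasts 1/8 s, in which the tool goes at most 62.5 mm and 10.7 degrees, less where a joint would pass 70% of its speed; a pose out of reach is approached as far as the arm can. A call with a number of a shift or a turn outside -1 to 1 is refused whole. A call with a gripper value outside its range is refused whole. OPENING is the opening, from 0 (shut) to 1 (fully open), set as the call begins (- or left out, the last holds). The fingers move at their own pace and stop on an object; the grip force is fixed at half the most. Time passes only in rows, so rows that do not move let the fingers close. It gives the time, the measured TCP pose, the force, the opening and the grip force at its end, in the units of the state.
- get_obs(): the state, without advancing time (a new reading comes with each control period).
- grab_frame(name): name is "scene" or "top" or "wrist"; returns a dict with "img" (384x512x3 uint8, red, green, blue), "fx", "fy", "cx", "cy" (pixels), "rvec" (rotation vector, rad) and "tvec" (3), from world to camera coordinates, as OpenCV has them. Camera axes: x right, y down, z forward; pixel columns grow to the right and rows downward; lengths in m; the calibration is good to about 2 mm. A picture is of the moment at which its call begins. There is no depth.
- hand_in(): hands the job in; it is judged then, once.
Trained networks look in the newest picture that a camera, given by its name, has taken for a name from the list of things; names that differ only in an ending like _2 or _b are one class to them, and where a whole thing is asked for, a point or a joint stands for the part that bears it (a point fixed in the world has none). Each returns a list of dicts, best first, with "conf" (0 to 1); they miss things now and then, are a little off and sometimes report something else, mostly with a low value. They report only what shows in the picture. A call takes as long as a camera call.
- recognise(camera, thing): "at" ([column, row] in pixels, amid what is visible of it).
- silhouettes(camera, thing): "mask" (384x512 bool, what is visible of it) and "at" ([column, row] in pixels, amid what is visible of it).
- spot_point(camera, thing): "at" ([column, row] in pixels: a listed point, or the origin of a listed thing).
The state is a dict: "time": time; "qpos": joint angles; "qvel": joint speeds; "tau": joint torques, N m; "eef_pos": TCP position; "ee_rot": TCP orientation; "wrist_force": force on the tool from outside, world axes, zero at the start; "torque": the same for the moment, N m; "grip_width": finger opening in m; "gripper_force": force on a finger pad.
Only numpy, scipy, OpenCV 4.12 (cv2) and the standard library are available. Lean on these libraries where they do the work, as an engineer would, in place of code of your own. Each camera call takes 0.05 s, during which the arm holds its last target. There are 200 camera calls.

## Working session

There is one attempt and no reset: what is moved stays moved. The work goes in short steps, Python scripts to look and compute and a shell command to move; the robot and the scene stay as the last step left them, time stands still between calls to the robot, and variables do not carry over. Pictures are saved under pics/ and viewed, at most 14 in all, crops included, and the job is handed in when it is done.

```bash
mkdir -p pics; ls; cat > h.py <<'E'
import numpy as np, cv2
from cell import *
def snap(cam,name):
    f=grab_frame(cam); cv2.imwrite(f'pics/{name}.png',f['img'][:,:,::-1]); return f
def cal(f):
    R,_=cv2.Rodrigues(np.array(f['rvec'],float)); t=np.array(f['tvec'],float).ravel()
    K=np.array([[f['fx'],0,f['cx']],[0,f['fy'],f['cy']],[0,0,1]]); return K,R,t
def unproj(f,uv,z):
    K,R,t=cal(f); uv=np.atleast_2d(np.array(uv,float))
    d=(R.T@np.linalg.inv(K)@np.c_[uv,np.ones(len(uv))].T).T
    c=-R.T@t; return c+d*((z-c[2])/d[:,2])[:,None]
def proj(f,P):
    K,R,t=cal(f); p=K@(R@np.atleast_2d(P).T+t[:,None]); return (p[:2]/p[2]).T
def rect(f,mask,z):
    c,_=cv2.findContours(mask.astype(np.uint8),0,2); c=max(c,key=cv2.contourArea)[:,0]
    P=unproj(f,c,z)[:,:2]; (x,y),(a,b),th=cv2.minAreaRect((P*1000).astype(np.float32))
    if b>a: a,b,th=b,a,th+90
    th=(th+90)%180-90
    return np.round([x,y,a,b,th],1)
E
python3 - <<'E'
from h import *
for c in('top','scene'):
    f=snap(c,c+'0'); K,R,t=cal(f); print(c,-R.T@t,K[0,0])
    for n,z in(('base_top',.01),('tray',0),('spool_c',.031),('loupe_c',.028),('board1_c',.01),('weight_grip',.035),('cup',0),('tin',0),('driver',0.01)):
        for r in spot_point(c,n): 
            if r['conf']>.2: print(c,n,round(r['conf'],2),np.round(r['at']),np.round(unproj(f,r['at'],z)[0],3))
o=get_obs(); print(o['time'],o['eef_pos'],o['ee_rot'])
E
```

```text
pics
top [0.42251706 0.01023096 1.29601227] 427.6875610628481
top base_top 0.54 [227. 204.] [0.541 0.108 0.01 ]
top tray 0.64 [153. 230.] [0.467 0.333 0.   ]
top spool_c 0.64 [226. 191.] [0.576 0.106 0.031]
top loupe_c 0.7 [230. 213.] [0.512 0.099 0.028]
top board1_c 0.7 [373. 222.] [ 0.473 -0.329  0.01 ]
top weight_grip 0.74 [288. 227.] [ 0.465 -0.072  0.035]
top tin 0.84 [286. 123.] [ 0.786 -0.083  0.   ]
top driver 0.66 [232. 255.] [0.388 0.096 0.01 ]
scene [ 1.17117485 -0.61741753  0.71896432] 474.40469351286004
scene base_top 0.66 [272. 201.] [0.548 0.104 0.01 ]
scene tray 0.96 [304. 156.] [0.461 0.345 0.   ]
scene tray 0.32 [263. 188.] [0.483 0.143 0.   ]
scene spool_c 0.76 [280. 196.] [0.568 0.112 0.031]
scene loupe_c 0.6 [260. 188.] [0.504 0.109 0.028]
scene board1_c 0.86 [109. 276.] [ 0.471 -0.318  0.01 ]
scene weight_grip 0.65 [195. 208.] [ 0.455 -0.065  0.035]
scene weight_grip 0.36 [225. 179.] [0.419 0.069 0.035]
scene cup 0.71 [108. 279.] [ 0.467 -0.32   0.   ]
scene cup 0.62 [352. 221.] [0.734 0.184 0.   ]
scene tin 0.83 [302. 290.] [ 0.783 -0.069  0.   ]
scene driver 0.71 [224. 182.] [0.399 0.084 0.01 ]
1.0 [ 0.13888942 -0.50629035  0.25033058] [ 9.91052928e-01  1.33469450e-01 -8.21970484e-06  1.26887828e-05]
```

View pics/top0.png

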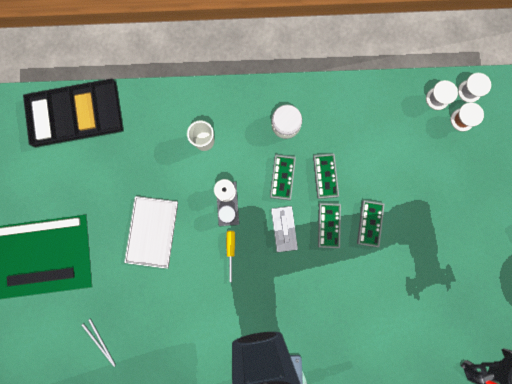

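View pics/scene0.png

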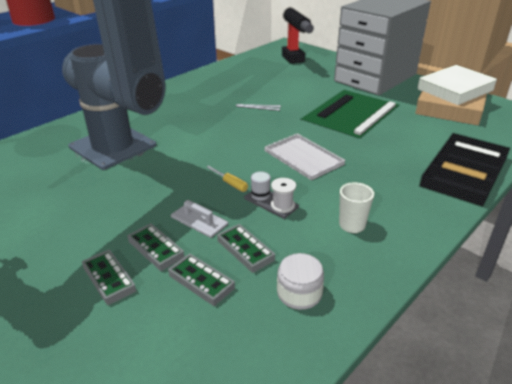

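```bash
python3 - <<'E'
from h import *
f=grab_frame('top')
for n,z in(('board1_c',.02),('base_top',.01),('tray',.014),('weight_grip',.008),('spool_c',.062),('loupe_c',.056)):
    for r in silhouettes('top',n):
        if r['conf']>.2: print(n,round(r['conf'],2),np.round(r['at']),r['mask'].sum(),rect(f,r['mask'],z))
E
```

```text
board1_c 0.84 [369. 223.] 954 [ 467.8 -317.4  130.1   65.5  -10.7]
base_top 0.69 [231. 206.] 313 [518.8 106.3  86.4  61.6   3. ]
base_top 0.64 [329. 225.] 976 [ 466.4 -196.8  134.4   65.8   -2.7]
tray 0.81 [152. 234.] 2901 [462.4 336.  199.8 132.1  -9. ]
weight_grip 0.81 [288. 232.] 898 [460.2 -62.5 129.9  62.3   5.5]
weight_grip 0.34 [228. 192.] 362 [581.4 112.5  67.3  58.   43.5]
spool_c 0.9 [228. 192.] 363 [574.7 108.2  64.4  55.6  43.5]
loupe_c 0.63 [226. 211.] 224 [506.5 104.3  46.6  46.6  -1.1]
loupe_c 0.48 [371. 225.] 1005 [ 466.3 -308.3  128.2   65.9  -11.4]
```

top0 shows four boards, at (283,177), (326,176), (329,225) and (371,223). The weight is at (285,229), the spool at (226,190) with the loupe at (227,214) on the base plate, and the tray at (152,232). scene0 agrees: four boards, with the cup at (355,207) and the tin at (301,280).

```bash
cat > go.py <<'E'
import sys; from h import *
x,y,z,a=map(float,sys.argv[1:5])  # m, yaw deg: world angle of tool x
o=get_obs(); q=o['ee_rot']; from scipy.spatial.transform import Rotation as Ro
psi=np.arctan2(*Ro.from_quat(q).as_matrix()[[1,0],0]); a=np.radians(a)
d=np.array([x,y,z])-o['eef_pos']; c,s=np.cos(a),np.sin(a)
print('psi',round(np.degrees(psi),1),'turn',round((psi-a)/.08,2),'shift',np.round(np.array([c*d[0]+s*d[1],s*d[0]-c*d[1],-d[2]])/.02,2),'t',round(o['time'],1),'pos',np.round(o['eef_pos'],4))
E
python3 go.py .575 .108 .2 3
```

```text
psi 15.3 turn 2.69 shift [ 23.38 -29.53   2.52] t 1.4 pos [ 0.1389 -0.5063  0.2503]
```

```bash
python3 -m jog '[[[0,0,0.8],0.9],[[0,0,0.8],0.9],[[0,0,0.8],0.9],[[0.8,-1,0],0],[[0.8,-1,0],0],[[0.8,-1,0],0],[[0.8,-1,0],0],[[0.8,-1,0],0],[[0.8,-1,0],0],[[0.8,-1,0],0],[[0.8,-1,0],0],[[0.8,-1,0],0],[[0.8,-1,0],0],[[0.8,-1,0],0],[[0.8,-1,0],0],[[0.8,-1,0],0],[[0.8,-1,0],0],[[0.8,-1,0],0]]' 1; python3 -m jog '[[[0.8,-1,0],0],[[0.8,-1,0],0],[[0.8,-1,0],0],[[0.8,-1,0],0],[[0.8,-1,0],0],[[0.8,-1,0],0],[[0.8,-1,0],0],[[0.8,-1,0],0],[[0.8,-1,0],0],[[0.8,-1,0],0],[[0.8,-1,0],0],[[0.8,-1,0],0],[[0.8,-1,0],0],[[0.8,-1,0],0],[[0,0,0],0],[[0,0,0],0]]'; cat > w.py <<'E'
from h import *
import sys
f=snap('wrist',sys.argv[1])
for n,z in(('spool_c',.072),('loupe_c',.066)):
    for r in silhouettes('wrist',n)[:2]: print(n,round(r['conf'],2),np.round(r['at']),unproj(f,r['at'],z).round(4),rect(f,r['mask'],z))
E
python3 w.py w1; python3 go.py .575 .108 .2 3
```

```text
time: 3.6
eef_pos: [0.3635, -0.1935, 0.2024]
ee_rot: [1.0, 0.026, 0.0, 0.0]
wrist_force: [1.1, 0.2, 0.1]
grip_width: 0.0853
gripper_force: 0.0
time: 5.6
eef_pos: [0.5719, 0.0961, 0.2022]
ee_rot: [1.0, 0.026, -0.0, 0.0]
wrist_force: [0.6, -0.6, -0.5]
grip_width: 0.0852
gripper_force: 0.0
spool_c 0.67 [235. 169.] [[0.583  0.1123 0.072 ]] [580.8 111.8  64.   58.1  -4.1]
spool_c 0.51 [241. 248.] [[0.5159 0.1044 0.072 ]] [517.4 107.3  62.3  45.6   3.5]
loupe_c 0.95 [239. 246.] [[0.5148 0.1065 0.066 ]] [515.4 107.5  65.6  48.3   3. ]
psi 2.9 turn -0.01 shift [ 0.19 -0.6   0.12] t 5.8 pos [0.5719 0.0958 0.2025]
```

View pics/w1.png

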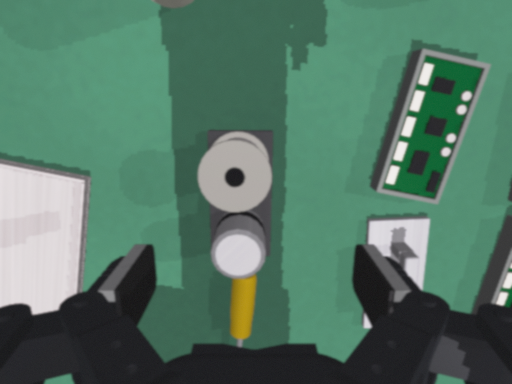

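w1: the top disc of the spool is at (235,177), the loupe's glass top is at (239,255), and the plate's far edge runs from (208,130) to (272,130). The driver lies just below the loupe.

```bash
python3 - <<'E'
from h import *
f=grab_frame('wrist')
print(unproj(f,[235,176],.072).round(4),unproj(f,[239,255],.066).round(4),unproj(f,[[208,130],[272,130]],.01).round(4))
E
python3 go.py .576 .111 .062 3
```

```text
[[0.5777 0.1115 0.072 ]] [[0.5061 0.1059 0.066 ]] [[0.6056 0.1414 0.01  ]
 [0.6087 0.0812 0.01  ]]
psi 2.9 turn -0.01 shift [ 0.24 -0.75  7.03] t 5.8 pos [0.572  0.0959 0.2025]
```

```bash
python3 -m jog '[[[0.28,-0.75,1],0],[[0,0,1],0],[[0,0,1],0],[[0,0,1],0],[[0,0,1],0],[[0,0,1],0],[[0,0,0.9],0],[[0,0,0],0]]'; python3 -m jog '[[[0,0,0],0],[[0,0,0],0],[[0,0,0],0],[[0,0,0],0],[[0,0,0],0],[[0,0,0],0],[[0,0,0],0],[[0,0,-0.5],0],[[0,0,-1],0],[[0,0,-1],0],[[0,0,-1],0],[[0,0,-1],0]]' 0; python3 go.py .507 .329 .15 -9
```

```text
time: 6.8
eef_pos: [0.5753, 0.1056, 0.0613]
ee_rot: [0.999, 0.032, -0.003, -0.003]
wrist_force: [-0.1, -0.0, 0.4]
grip_width: 0.0851
gripper_force: 0.0
time: 8.3
eef_pos: [0.5765, 0.1043, 0.1537]
ee_rot: [0.999, 0.032, -0.002, -0.002]
wrist_force: [0.3, 0.1, -3.7]
grip_width: 0.0555
gripper_force: 64.0
psi 3.6 turn 2.75 shift [ -5.19 -10.56   0.19] t 8.3 pos [0.5765 0.1043 0.1537]
```

```bash
python3 -m jog '[[[0,0,0],0.7],[[0,0,0],0.7],[[0,0,0],0.7],[[0,0,0],0.65],[[-0.4,-0.8,0],0],[[-0.4,-0.8,0],0],[[-0.4,-0.8,0],0],[[-0.4,-0.8,0],0],[[-0.4,-0.8,0],0],[[-0.4,-0.8,0],0],[[-0.4,-0.8,0],0],[[-0.4,-0.8,0],0],[[-0.4,-0.8,0],0],[[-0.4,-0.8,0],0],[[-0.4,-0.8,0],0],[[-0.4,-0.8,0],0],[[-0.4,-0.8,0],0],[[0,0,0],0],[[0,0,0],0]]'; python3 go.py .507 .329 .0555 -9
```

```text
time: 10.68
eef_pos: [0.4735, 0.1497, 0.1742]
ee_rot: [0.997, 0.044, -0.006, -0.069]
wrist_force: [-0.1, -0.5, -3.7]
grip_width: 0.0553
gripper_force: 64.2
psi 5.0 turn 3.06 shift [ 0.25 -9.12  5.94] t 10.7 pos [0.4735 0.1497 0.1742]
```

```bash
python3 - <<'E'
from h import *
f=snap('wrist','w2'); g=snap('scene','s2')
for r in silhouettes('wrist','spool_c')[:1]: print(r['conf'],r['at'],unproj(f,r['at'],.16))
E
```

```text
0.91 [254.2, 256.5] [[0.47019792 0.15186127 0.16      ]]
```

View pics/w2.png

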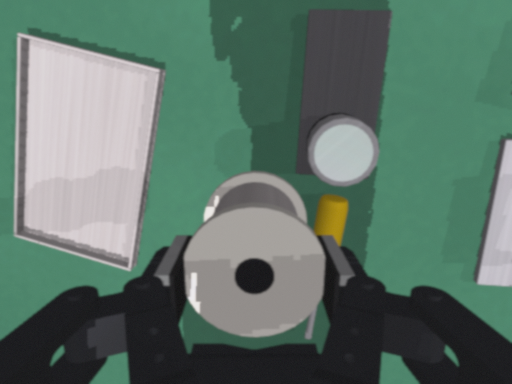

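w2: the spool is held squarely with its disc at (254,273). The plate is at (345,90) with the loupe at (343,150), and the tray is at (85,150). The turn was not made and the tool tilted, so I'll check the joints.

```bash
python3 - <<'E'
from h import *
o=get_obs(); print(np.round(o['qpos'],3),np.round(o['qvel'],3),np.round(o['tau'],2)); from scipy.spatial.transform import Rotation as R
print(R.from_quat(o['ee_rot']).as_matrix().round(3))
E
python3 -m jog '[[[0,0,0],0],[[0,0,0],0]]'
```

```text
[ 0.087 -0.042 -0.148  1.471  0.139  3.141] [-0.     0.001  0.001  0.002  0.002 -0.001] [  0.06 -32.03  33.6    0.06   0.61  -0.  ]
[[ 0.996  0.086 -0.018]
 [ 0.088 -0.987  0.138]
 [-0.006 -0.139 -0.99 ]]
time: 11.08
eef_pos: [0.4733, 0.1496, 0.1741]
ee_rot: [0.997, 0.044, -0.006, -0.069]
wrist_force: [0.4, 0.1, -2.5]
grip_width: 0.0554
gripper_force: 64.2
```

Joint 6 is at its limit, so I'll make the half turn and grip with the tool the other way round.

```bash
python3 -m jog '[[[0,0,0],-1],[[0,0,0],-1],[[0,0,0],-1],[[0,0,0],-1],[[0,0,0],-1],[[0,0,0],-1],[[0,0,0],-1],[[0,0,0],-1],[[0,0,0],-1],[[0,0,0],-1],[[0,0,0],-1],[[0,0,0],-1],[[0,0,0],-1],[[0,0,0],-1],[[0,0,0],-1],[[0,0,0],-1],[[0,0,0],-1],[[0,0,0],-1],[[0,0,0],-1]]';  python3 go.py .507 .329 .15 171
```

```text
time: 13.45
eef_pos: [0.4733, 0.1497, 0.1741]
ee_rot: [0.691, 0.719, 0.043, -0.055]
wrist_force: [0.6, 0.5, -3.5]
grip_width: 0.0554
gripper_force: 64.2
psi 92.2 turn -17.19 shift [-0.26  9.12  1.21] t 13.4 pos [0.4733 0.1497 0.1741]
```

The tilt is locked into the commanded pose. The mirror-image case, joint 6 at its lower limit and still pushed to turn, should take joint 5 back the other way, so I'll turn on to that limit.

```bash
cat > st.py <<'E'
from h import *
from scipy.spatial.transform import Rotation as R
o=get_obs(); print(np.round(o['qpos'],3),'tool z',R.from_quat(o['ee_rot']).as_matrix()[:,2].round(3),np.round(o['eef_pos'],4),o['time'])
E
python3 -m jog '[[[0,0,0],-1],[[0,0,0],-1],[[0,0,0],-1],[[0,0,0],-1],[[0,0,0],-1],[[0,0,0],-1],[[0,0,0],-1],[[0,0,0],-1],[[0,0,0],-1],[[0,0,0],-1],[[0,0,0],-1],[[0,0,0],-1],[[0,0,0],-1],[[0,0,0],-1],[[0,0,0],-1],[[0,0,0],-1],[[0,0,0],-1],[[0,0,0],-1],[[0,0,0],-1],[[0,0,0],-1]]'
python3 -m jog '[[[0,0,0],-1],[[0,0,0],-1],[[0,0,0],-1],[[0,0,0],-1],[[0,0,0],-1],[[0,0,0],-1],[[0,0,0],-1],[[0,0,0],-1],[[0,0,0],-1],[[0,0,0],-1],[[0,0,0],-1],[[0,0,0],-1],[[0,0,0],-1],[[0,0,0],-1],[[0,0,0],-1],[[0,0,0],-1],[[0,0,0],-1],[[0,0,0],-1],[[0,0,0],-1],[[0,0,0],-1]]'
python3 -m jog '[[[0,0,0],-1],[[0,0,0],-1],[[0,0,0],-1],[[0,0,0],-1],[[0,0,0],-1],[[0,0,0],-1],[[0,0,0],-1],[[0,0,0],-1],[[0,0,0],-1],[[0,0,0],-1],[[0,0,0],-1],[[0,0,0],-1],[[0,0,0],-1],[[0,0,0],-1],[[0,0,0],-1],[[0,0,0],-1],[[0,0,0],-1],[[0,0,0],-1]]'; python3 st.py
```

```text
time: 15.95
eef_pos: [0.4733, 0.1497, 0.1742]
ee_rot: [-0.034, 0.997, 0.069, -0.007]
wrist_force: [0.7, -0.1, -3.2]
grip_width: 0.0555
gripper_force: 64.2
time: 18.45
eef_pos: [0.4733, 0.1497, 0.1742]
ee_rot: [0.739, -0.67, -0.053, -0.045]
wrist_force: [0.4, 0.1, -3.0]
grip_width: 0.0552
gripper_force: 64.2
time: 20.7
eef_pos: [0.4733, 0.1497, 0.1742]
ee_rot: [0.997, -0.017, -0.01, -0.069]
wrist_force: [0.6, -0.1, -2.8]
grip_width: 0.0552
gripper_force: 64.2
[ 0.087 -0.042 -0.148  1.471  0.139 -3.022] tool z [-0.018  0.138 -0.99 ] [0.4733 0.1497 0.1742] 20.7
```

```bash
python3 -m jog '[[[0,0,0],-1],[[0,0,0],-1],[[0,0,0],-1]]'; python3 st.py;  python3 -m jog '[[[0,0,0],-1],[[0,0,0],-1],[[0,0,0],-1],[[0,0,0],-1]]'; python3 st.py
```

```text
time: 21.08
eef_pos: [0.4692, 0.1793, 0.1741]
ee_rot: [0.995, 0.081, 0.0, -0.057]
wrist_force: [0.9, 0.8, -2.4]
grip_width: 0.0553
gripper_force: 64.2
[ 0.163 -0.039 -0.144  1.457  0.114 -3.14 ] tool z [-0.009  0.114 -0.993] [0.4692 0.1793 0.1741] 21.075
time: 21.58
eef_pos: [0.445, 0.2587, 0.1741]
ee_rot: [0.982, 0.185, 0.014, -0.024]
wrist_force: [0.5, -0.5, -2.9]
grip_width: 0.0556
gripper_force: 64.2
[ 0.372 -0.026 -0.127  1.433  0.042 -3.141] tool z [ 0.018  0.053 -0.998] [0.445  0.2587 0.1741] 21.575
```

```bash
python3 -m jog '[[[0,0,0],-1],[[0,0,0],-1]]'; python3 st.py
```

```text
time: 21.82
eef_pos: [0.4271, 0.2958, 0.1741]
ee_rot: [0.972, 0.234, 0.019, -0.007]
wrist_force: [-1.3, 0.6, -3.9]
grip_width: 0.0557
gripper_force: 64.2
[ 0.474 -0.014 -0.115  1.429  0.005 -3.141] tool z [ 0.034  0.023 -0.999] [0.4271 0.2958 0.1741] 21.825
```

```bash
cat > go.py <<'E'
import sys; from h import *
from scipy.spatial.transform import Rotation as Ro
x,y,z,a=map(float,sys.argv[1:5])  # m, yaw deg: world angle of tool x
o=get_obs(); M=Ro.from_quat(o['ee_rot']).as_matrix()
psi=np.degrees(np.arctan2(M[1,0],M[0,0])); tr=(psi-a+180)%360-180
N=M@Ro.from_euler('z',np.radians(tr)).as_matrix()
d=np.array([x,y,z])-o['eef_pos']
up=np.array([0,0,1.])
print('psi',round(psi,1),'turn',round(np.radians(tr)/.08,2),'shift',np.round(N.T@d/.02,2),'up',np.round(N.T@up,3),'t',round(o['time'],1),'pos',np.round(o['eef_pos'],4),'w',round(o['grip_width'],4))
E
python3 -m jog '[[[0,0,0],1],[[0,0,0],1],[[0,0,0],1],[[0,0,0],1],[[0,0,0],1],[[0,0,0],1],[[0,0,0],1],[[0,0,0],1],[[0,0,0],1],[[0,0,0],1],[[0,0,0],1],[[0,0,0],1],[[0,0,0],1],[[0,0,0],1],[[0,0,0],1],[[0,0,0],1],[[0,0,0],1],[[0,0,0],1],[[0,0,0],1],[[0,0,0],1]]'
python3 -m jog '[[[0,0,0],1],[[0,0,0],1],[[0,0,0],1],[[0,0,0],1],[[0,0,0],1],[[0,0,0],1],[[0,0,0],1],[[0,0,0],1],[[0,0,0],1],[[0,0,0],1],[[0,0,0],1],[[0,0,0],1],[[0,0,0],1],[[0,0,0],1],[[0,0,0],1],[[0,0,0],1],[[0,0,0],1],[[0,0,0],1],[[0,0,0],1],[[0,0,0],1]]'; python3 go.py .507 .329 .0565 171; python3 st.py
```

```text
time: 24.32
eef_pos: [0.4273, 0.2952, 0.1741]
ee_rot: [0.844, -0.536, 0.008, -0.019]
wrist_force: [0.4, 0.6, -2.7]
grip_width: 0.0556
gripper_force: 64.3
time: 26.82
eef_pos: [0.4273, 0.2952, 0.1741]
ee_rot: [-0.204, 0.979, 0.008, 0.019]
wrist_force: [-0.5, -0.1, -2.5]
grip_width: 0.0556
gripper_force: 64.3
psi -156.5 turn 7.09 shift [-3.5   2.12  6.05] up [-0.03   0.028 -0.999] t 26.8 pos [0.4273 0.2952 0.1741] w 0.0556
[ 0.472 -0.014 -0.115  1.429  0.005  0.062] tool z [ 0.034  0.023 -0.999] [0.4273 0.2952 0.1741] 26.825
```

```bash
python3 -m jog '[[[0,0,0],0.9],[[0,0,0],0.9],[[0,0,0],0.9],[[0,0,0],0.9],[[0,0,0],0.9],[[0,0,0],0.9],[[0,0,0],0.9],[[0,0,0],0.8],[[-0.7,0.42,0],0],[[-0.7,0.42,0],0],[[-0.7,0.42,0],0],[[-0.7,0.42,0],0],[[-0.7,0.42,0],0],[[0,0,1],0],[[0,0,1],0],[[0,0,1],0],[[0,0,1],0],[[0,0,0],0]]'; python3 go.py .507 .329 .0565 171; python3 - <<'E'
from h import *
f=snap('top','t3')
r=silhouettes('top','tray')[0];print(r['conf'],rect(f,r['mask'],.014))
E
```

```text
time: 29.08
eef_pos: [0.5039, 0.3268, 0.0948]
ee_rot: [0.077, 0.997, 0.011, 0.014]
wrist_force: [-0.2, -0.0, -3.4]
grip_width: 0.0553
gripper_force: 64.4
psi 171.1 turn 0.02 shift [-0.09  0.09  1.92] up [-0.025  0.025 -0.999] t 29.1 pos [0.5039 0.3268 0.0948] w 0.0553
0.69 [788.4 -81.8 104.2  89.1  -2. ]
```

View pics/t3.png

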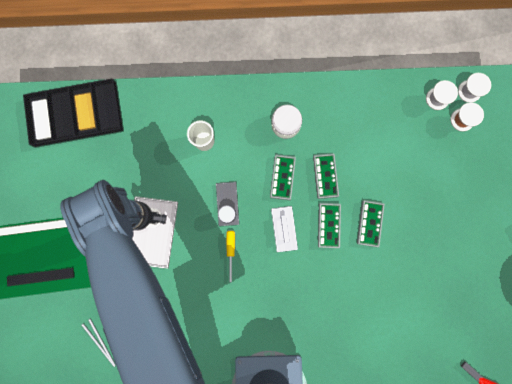

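t3: the arm is over the upper half of the tray at (150,215), the four boards are where they were, and no fifth has come into view. Now I'll lower the spool, release it and rise.

```bash
python3 -m jog '[[[-0.09,0.09,0.9],0],[[0,0,0.7],0],[[0,0,0.3],0],[[0,0,0],0],[[0,0,0],0]]'; python3 -m jog '[[[0,0,0],0],[[0,0,0],0],[[0,0,0],0],[[0,0,0],0],[[0,0,0],0],[[0,0,-0.8],0],[[0,0,-1],0],[[0,0,-1],0],[[0,0,-1],0],[[0,0,-1],0],[[0,0,-1],0]]' 1;  python3 go.py .506 .106 .16 183
```

```text
time: 29.8
eef_pos: [0.5094, 0.3296, 0.0604]
ee_rot: [0.077, 0.997, 0.012, 0.017]
wrist_force: [-0.4, -2.4, 4.4]
grip_width: 0.0554
gripper_force: 64.8
time: 31.18
eef_pos: [0.5054, 0.3275, 0.1778]
ee_rot: [0.077, 0.997, 0.013, 0.017]
wrist_force: [0.4, 0.6, 0.3]
grip_width: 0.0854
gripper_force: 0.0
psi 171.1 turn -2.6 shift [  0.58 -11.08   0.63] up [-0.037  0.022 -0.999] t 31.2 pos [0.5054 0.3275 0.1778] w 0.0854
```

```bash
python3 -m jog '[[[0,0,0],-0.9],[[0,0,0],-0.9],[[0,0,0],-0.8],[[0.05,-0.92,0],0],[[0.05,-0.92,0],0],[[0.05,-0.92,0],0],[[0.05,-0.92,0],0],[[0.05,-0.92,0],0],[[0.05,-0.92,0],0],[[0.05,-0.92,0],0],[[0.05,-0.92,0],0],[[0.05,-0.92,0],0],[[0.05,-0.92,0],0],[[0.05,-0.92,0],0],[[0.05,-0.92,0],0],[[0,0,0.5],0],[[0,0,0],0],[[0,0,0],0]]'; python3 - <<'E'
from h import *
f=snap('top','t4'); g=snap('scene','s4')
for n,z in(('spool_c',.065),('tray',.014)):
    for r in silhouettes('top',n)[:2]: print(n,r['conf'],r['at'],rect(f,r['mask'],z))
r=spot_point('scene','spool_c'); print([(q['conf'],unproj(g,q['at'],.034)) for q in r[:2]])
w=snap('wrist','w4'); 
for r in silhouettes('wrist','loupe_c')[:2]: print(r['conf'],r['at'],unproj(w,r['at'],.066),rect(w,r['mask'],.066))
E
python3 go.py .506 .106 .052 183
```

```text
time: 33.42
eef_pos: [0.505, 0.107, 0.1601]
ee_rot: [-0.027, 0.999, 0.011, 0.017]
wrist_force: [-0.3, -0.4, -0.7]
grip_width: 0.0855
gripper_force: 0.0
spool_c 0.75 [152.9, 218.4] [504.9 324.   67.5  55.4  66.7]
tray 0.83 [148.2, 237.5] [463.  335.9 203.4 136.1  -8.2]
[(0.98, array([[0.50658827, 0.32980954, 0.034     ]])), (0.54, array([[0.56295199, 0.07996738, 0.034     ]]))]
0.96 [249.8, 192.7] [[0.50285395 0.10626291 0.066     ]] [501.6 107.1  57.1  47.2   2.8]
psi -176.9 turn 0.01 shift [ 0.17 -0.15  5.43] up [-0.036  0.021 -0.999] t 33.8 pos [0.5054 0.1068 0.1607] w 0.0851
```

```bash
python3 -c "
import cv2,numpy as np
cv2.imwrite('pics/c4.png',np.hstack([cv2.resize(cv2.imread('pics/s4.png')[90:290,60:380],(400,250)),cv2.resize(cv2.imread('pics/w4.png'),(400,300))[:250]]))"
```

```text
(no output)
```

View pics/c4.png

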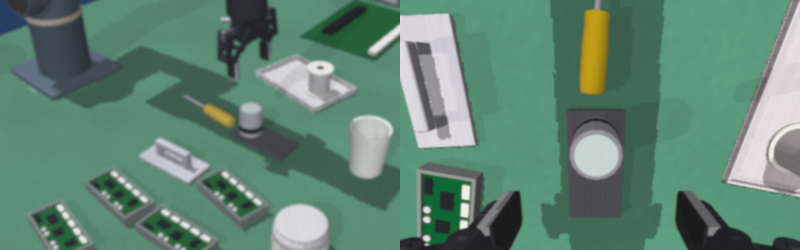

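c4: the spool stands upright in the tray at (320,80) in the left panel. The loupe is on the robot-side end of the plate at (596,154) in the right panel, and the driver is clear of it.

```bash
python3 -m jog '[[[0.09,-0.05,0.9],0],[[0.08,-0.1,0.9],0],[[0,0,0.9],0],[[0,0,0.9],0],[[0,0,0.9],0],[[0,0,0.9],0],[[0,0,0],0]]'; python3 -m jog '[[[0,0,0],0],[[0,0,0],0],[[0,0,0],0],[[0,0,0],0],[[0,0,0],0],[[0,0,0],0],[[0,0,0],0],[[0,0,0],0],[[0,0,0],0]]' 0;  python3 go.py .416 .343 .16 171
```

```text
time: 34.65
eef_pos: [0.504, 0.1057, 0.0501]
ee_rot: [-0.027, 0.999, 0.011, 0.015]
wrist_force: [-0.3, 0.4, -0.2]
grip_width: 0.0856
gripper_force: 0.0
time: 35.78
eef_pos: [0.507, 0.106, 0.0539]
ee_rot: [-0.027, 0.999, 0.011, 0.019]
wrist_force: [0.5, 1.0, 5.4]
grip_width: 0.0463
gripper_force: 61.7
psi -177.0 turn 2.62 shift [ 6.17 11.15 -5.19] up [-0.033  0.029 -0.999] t 35.8 pos [0.507  0.106  0.0539] w 0.0463
```

```bash
python3 -m jog '[[[0,0,-0.5],0],[[0,0,-0.8],0],[[0,0,-0.9],0],[[0,0,-0.9],0],[[0,0,-0.9],0.65],[[0,0,-0.9],0.65],[[0,0,0],0.65],[[0,0,0],0.65],[[0.47,0.86,0],0],[[0.47,0.86,0],0],[[0.47,0.86,0],0],[[0.47,0.86,0],0],[[0.47,0.86,0],0],[[0.47,0.86,0],0],[[0.47,0.86,0],0],[[0.47,0.86,0],0]]';python3 -m jog '[[[0.47,0.86,0],0],[[0.47,0.86,0],0],[[0.47,0.86,0],0],[[0.47,0.86,0],0],[[0.47,0.86,0],0],[[0,0,0],0],[[0,0,0],0]]';  python3 go.py .416 .343 .049 171
```

```text
time: 37.78
eef_pos: [0.4493, 0.2518, 0.1532]
ee_rot: [0.077, 0.997, 0.013, 0.017]
wrist_force: [0.7, -0.0, -1.5]
grip_width: 0.047
gripper_force: 61.7
time: 38.65
eef_pos: [0.4162, 0.3432, 0.1531]
ee_rot: [0.077, 0.997, 0.012, 0.016]
wrist_force: [-0.3, -0.5, -1.1]
grip_width: 0.0463
gripper_force: 61.8
psi 171.1 turn 0.02 shift [ 0.17 -0.15  5.2 ] up [-0.031  0.027 -0.999] t 38.6 pos [0.4162 0.3432 0.1531] w 0.0463
```

```bash
python3 -m jog '[[[0.03,-0.03,0.9],0],[[0.03,-0.03,0.9],0],[[0.03,-0.03,0.9],0],[[0.03,-0.03,0.9],0],[[0.03,-0.03,0.9],0],[[0,0,0.4],0],[[0,0,0.15],0],[[0,0,0],0],[[0,0,0],0]]'; python3 -m jog '[[[0,0,0],0],[[0,0,0],0],[[0,0,0],0],[[0,0,0],0],[[0,0,0],0],[[0,0,-0.8],0],[[0,0,-1],0],[[0,0,-1],0],[[0,0,-1],0],[[0,0,-1],0],[[0,0,-1],0],[[0,0,0],0]]' 1; cat > boards.py <<'E'
from h import *
f=grab_frame('top'); cv2.imwrite('pics/tb.png',f['img'][:,:,::-1])
for n,z in(('board1_c',.02),('base_top',.01),('weight_grip',.008)):
    for r in silhouettes('top',n)[:5]: print(n,round(r['conf'],2),np.round(r['at']),rect(f,r['mask'],z))
# dark-green pcb segmentation
h=cv2.cvtColor(f['img'],cv2.COLOR_RGB2HSV); bench=(h[...,0]>65)&(h[...,0]<88)&(h[...,1]>90)
m=(~bench).astype(np.uint8); n,l,s,c=cv2.connectedComponentsWithStats(m)
for i in range(1,n):
    if 300<s[i,4]<3500: print('seg',c[i].round(),s[i,4],rect(f,l==i,.02))
E
python3 boards.py; python3 go.py .61 -.07 .2 180
```

```text
time: 39.78
eef_pos: [0.4168, 0.3436, 0.0528]
ee_rot: [0.077, 0.997, 0.013, 0.017]
wrist_force: [-0.1, 0.4, -1.6]
grip_width: 0.0464
gripper_force: 61.8
time: 41.28
eef_pos: [0.4136, 0.3414, 0.171]
ee_rot: [0.077, 0.997, 0.014, 0.019]
wrist_force: [-1.3, 0.1, 0.4]
grip_width: 0.0852
gripper_force: 0.0
board1_c 0.92 [370. 224.] [ 466.4 -318.   127.6   68.5  -10.4]
base_top 0.85 [227. 205.] [540.9 106.5 129.9  62.6   2.5]
weight_grip 0.91 [285. 228.] [459.8 -63.  131.9  63.    6.2]
weight_grip 0.69 [230. 246.] [418.2  99.5  80.2  21.   -1.4]
seg [461.  99.] 2234 [ 848.1 -625.9  195.6  179.8  -45.4]
seg [286. 121.] 886 [788.3 -81.4 106.9  94.8  -1.9]
seg [201. 135.] 695 [753.4 184.4  94.   86.4  -1.9]
seg [327. 167.] 515 [ 643.1 -200.8  135.7   66.8    3.2]
seg [282. 177.] 485 [616.2 -62.8 135.8  65.8  -8.7]
seg [227. 203.] 929 [541.2 106.7 131.9  64.1   2.6]
seg [369. 223.] 547 [ 469.2 -317.5  134.6   68.6  -10.5]
seg [328. 225.] 515 [ 467.5 -194.9  135.3   65.2   -3. ]
seg [284. 229.] 999 [460.2 -61.5 133.6  65.8   5.8]
seg [ 39. 226.] 697 [489.  672.3 241.6  27.  -84.3]
seg [230. 249.] 339 [384.9 100.9 152.1  29.7  -1.4]
seg [269. 369.] 2102 [ 68.6  -3.2 211.   90.7  88.7]
psi 171.1 turn -1.94 shift [ -9.97 -20.47  -1.79] up [-0.033  0.022 -0.999] t 41.5 pos [0.4116 0.3402 0.1667] w 0.0857
```

```bash
python3 -m jog '[[[-0.5,-0.95,-0.1],0],[[-0.5,-0.95,-0.1],0],[[-0.5,-0.95,-0.1],0],[[-0.5,-0.95,-0.1],0],[[-0.5,-0.95,0],0],[[-0.5,-0.95,0],0],[[-0.5,-0.95,0],0],[[-0.5,-0.95,0],0],[[-0.5,-0.95,0],0],[[-0.5,-0.95,0],0],[[-0.5,-0.95,0],0],[[-0.5,-0.95,0],0],[[-0.5,-0.95,0],0],[[-0.5,-0.95,0],0],[[-0.5,-0.95,0],0],[[-0.5,-0.95,0],0],[[-0.5,-0.95,0],0],[[-0.5,-0.95,0],0]]' 1;python3 -m jog '[[[-0.5,-0.95,0],0],[[-0.5,-0.95,0],0],[[-0.5,-0.95,0],0],[[0,0,0],0],[[0,0,0],0]]'; python3 go.py .617 -.064 .16 171.3
cat > wb.py <<'E'
from h import *
import sys
tag=sys.argv[1]; n=sys.argv[2] if len(sys.argv)>2 else 'board1_c'; z=float(sys.argv[3]) if len(sys.argv)>3 else .02
f=snap('wrist',tag)
for r in silhouettes('wrist',n)[:4]: print(n,round(r['conf'],2),np.round(r['at']),rect(f,r['mask'],z))
h=cv2.cvtColor(f['img'],cv2.COLOR_RGB2HSV); bench=(h[...,0]>65)&(h[...,0]<88)&(h[...,1]>90)
m=(~bench).astype(np.uint8); k,l,s,c=cv2.connectedComponentsWithStats(m)
for i in range(1,k):
    if s[i,4]>1500: print('seg',c[i].round(),s[i,4],rect(f,l==i,z))
E
python3 wb.py w5
```

```text
time: 43.72
eef_pos: [0.5367, -0.026, 0.1704]
ee_rot: [0.077, 0.997, 0.013, 0.015]
wrist_force: [-0.2, -0.7, -0.5]
grip_width: 0.0853
gripper_force: 0.0
time: 44.35
eef_pos: [0.5578, -0.0862, 0.1709]
ee_rot: [0.077, 0.997, 0.013, 0.016]
wrist_force: [-0.4, 0.8, 0.2]
grip_width: 0.0854
gripper_force: 0.0
psi 171.1 turn -0.04 shift [-2.74  1.53  0.67] up [-0.03   0.028 -0.999] t 44.4 pos [ 0.5578 -0.0862  0.1709] w 0.0854
board1_c 0.74 [  5. 167.] [ 515.3 -282.1   50.8    8.8  -21.8]
seg [103.  87.] 6736 [ 469.7 -192.5  127.6   70.2   -4.3]
seg [263.  64.] 10872 [472.2 -60.4 105.9  62.    5.5]
seg [470. 112.] 12392 [539.6 100.4 127.2  65.9   2.6]
seg [290. 224.] 4712 [615.2 -61.1 137.2  65.6  -9.1]
seg [249. 329.] 41680 [687.2 -89.3 542.9 200.4  79.3]
```

View pics/w5.png

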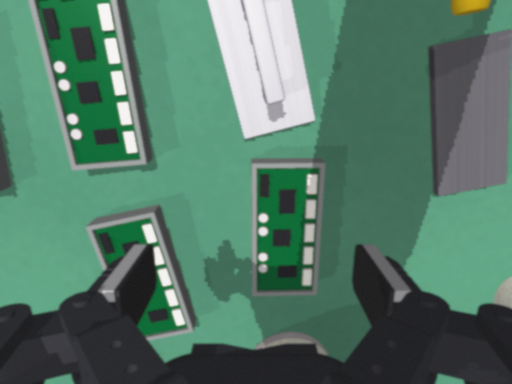

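w5: the target board is at (288,228), with corners at about (253,162), (324,163), (316,295) and (253,296). The plate is at (470,112), the weight at (263,64) and two more boards are on the left. I'll fit a box model to the masks, so that visible side faces don't bias the centre.

```bash
cat > fit.py <<'E'
from h import *
import sys
from scipy.optimize import minimize
def fit(f,x,y,yawdeg,h,z0=0.):
    """box 130x62xh at z0, refined to the non-bench mask in camera frame f; start pose given"""
    hsv=cv2.cvtColor(f['img'],cv2.COLOR_RGB2HSV); m=(~((hsv[...,0]>65)&(hsv[...,0]<88)&(hsv[...,1]>90))).astype(np.uint8)
    def poly(p):
        c,s=np.cos(p[2]),np.sin(p[2]); B=np.array([[a,b,z] for a in(-.065,.065) for b in(-.031,.031) for z in(z0,z0+h)])
        P=B.copy(); P[:,0]=p[0]+c*B[:,0]-s*B[:,1]; P[:,1]=p[1]+s*B[:,0]+c*B[:,1]
        return cv2.convexHull(proj(f,P).astype(np.float32))
    near=np.zeros(m.shape,np.uint8); cv2.fillPoly(near,[np.int32(poly([x,y,np.radians(yawdeg)]))],1)
    k,l=cv2.connectedComponents(m); ids=np.bincount(l[(near>0)&(l>0)],minlength=2); i=ids.argmax()
    c,_=cv2.findContours((l==i).astype(np.uint8),0,2); M=np.zeros(m.shape,np.uint8); cv2.drawContours(M,[max(c,key=cv2.contourArea)],-1,1,-1)
    M=cv2.GaussianBlur(M.astype(np.float32),(0,0),1)
    def cost(q):
        p=[q[0]/1000,q[1]/1000,q[2]/100]; A=np.zeros(m.shape,np.uint8); cv2.fillPoly(A,[np.int32(np.round(poly(p)*16))],1,shift=4)
        return np.abs(cv2.GaussianBlur(A.astype(np.float32),(0,0),1)-M).sum()
    r=minimize(cost,[x*1000,y*1000,yawdeg*np.pi/1.8],method='Nelder-Mead',options=dict(initial_simplex=np.array([[0,0,0],[8,0,0],[0,8,0],[0,0,8]])+[x*1000,y*1000,yawdeg*np.pi/1.8],xatol=.1,fatol=.5))
    return np.round([r.x[0],r.x[1],np.degrees(r.x[2]/100)],1),round(r.fun/M.sum(),3)
if __name__=='__main__':
    f=grab_frame(sys.argv[1])
    a=[float(v) for v in sys.argv[2:]]
    for i in range(0,len(a),5): print(a[i:i+5],*fit(f,*a[i:i+5]))
E
python3 fit.py wrist .616 -.064 -9 .02 0 .541 .107 2.5 .01 0; python3 fit.py top .616 -.064 -9 .02 0 .541 .107 2.5 .01 0 .467 -.318 -10 .02 0 .467 -.195 -3 .02 0 .643 -.2 3 .02 0
```

```text
[0.616, -0.064, -9.0, 0.02, 0.0] [616.8 -61.7  -9.5] 0.032
[0.541, 0.107, 2.5, 0.01, 0.0] [541.2 109.3   2.1] 0.013
[0.616, -0.064, -9.0, 0.02, 0.0] [616.1 -65.1  -6.1] 0.943
[0.541, 0.107, 2.5, 0.01, 0.0] [542.4 108.4   2.2] 0.028
[0.467, -0.318, -10.0, 0.02, 0.0] [ 468.8 -320.2  -10.3] 0.022
[0.467, -0.195, -3.0, 0.02, 0.0] [ 471.  -193.7   -2.2] 0.939
[0.643, -0.2, 3.0, 0.02, 0.0] [ 642.8 -195.6    5. ] 0.939
```

```bash
python3 go.py .6168 -.062 .021 170.5
```

```text
psi 171.2 turn 0.14 shift [-2.49  1.44  7.62] up [-0.03   0.028 -0.999] t 44.5 pos [ 0.5578 -0.0856  0.1711] w 0.0853
```

```bash
python3 -m jog '[[[-0.83,0.48,0],0.14],[[-0.83,0.48,0],0],[[-0.83,0.48,0],0],[[0,0,0.9],0],[[0,0,0.9],0],[[0,0,0.9],0],[[0,0,0.9],0],[[0,0,0.9],0],[[0,0,0.9],0],[[0,0,0],0]]'; python3 go.py .6168 -.062 .021 170.5
```

```text
time: 45.8
eef_pos: [0.6137, -0.0631, 0.0627]
ee_rot: [0.083, 0.996, 0.013, 0.014]
wrist_force: [-0.3, 0.0, -0.6]
grip_width: 0.0851
gripper_force: 0.0
psi 170.5 turn -0.01 shift [-0.09  0.02  2.09] up [-0.025  0.028 -0.999] t 45.8 pos [ 0.6137 -0.0631  0.0627] w 0.0851
```

```bash
python3 -m jog '[[[-0.1,0.02,0.8],0],[[-0.05,0,0.8],0],[[0,0,0.47],0],[[0,0,0],0],[[0,0,0],0]]'; python3 go.py .6168 -.062 .021 170.5; python3 -m jog '[[[0,0,0],0],[[0,0,0],0],[[0,0,0],0],[[0,0,0],0],[[0,0,0],0],[[0,0,0],0]]' 0;  python3 go.py .5415 .109 .16 182.2
```

```text
time: 46.42
eef_pos: [0.6201, -0.0627, 0.0244]
ee_rot: [0.083, 0.996, 0.013, 0.016]
wrist_force: [-0.2, -0.3, -1.1]
grip_width: 0.0852
gripper_force: 0.0
psi 170.5 turn -0.01 shift [0.17 0.   0.17] up [-0.031  0.028 -0.999] t 46.4 pos [ 0.6201 -0.0627  0.0244] w 0.0852
time: 47.18
eef_pos: [0.6209, -0.0629, 0.0255]
ee_rot: [0.083, 0.996, 0.013, 0.017]
wrist_force: [-0.2, -0.4, 5.8]
grip_width: 0.06
gripper_force: 67.3
psi 170.5 turn -2.56 shift [ 3.38  8.88 -6.67] up [-0.038  0.021 -0.999] t 47.2 pos [ 0.6209 -0.0629  0.0255] w 0.06
```

```bash
python3 -m jog '[[[0,0,-0.5],0],[[0,0,-0.8],0],[[0,0,-0.9],0],[[0,0,-0.9],0],[[0,0,-0.9],-0.65],[[0,0,-0.9],-0.65],[[0,0,0],-0.65],[[0,0,0],-0.6],[[0.37,0.9,0],0],[[0.37,0.9,0],0],[[0.37,0.9,0],0],[[0.37,0.9,0],0],[[0.37,0.9,0],0],[[0.37,0.9,0],0],[[0.37,0.9,0],0],[[0.37,0.9,0],0],[[0,0,0],0]]';  python3 go.py .5455 .109 .036 182.2
```

```text
time: 49.3
eef_pos: [0.5512, 0.0783, 0.123]
ee_rot: [-0.02, 1.0, 0.011, 0.017]
wrist_force: [-0.1, -0.3, -2.7]
grip_width: 0.0597
gripper_force: 66.5
psi -177.7 turn 0.02 shift [0.37 1.45 4.37] up [-0.035  0.022 -0.999] t 49.3 pos [0.5512 0.0783 0.123 ] w 0.0597
```

```bash
python3 -m jog '[[[0.19,0.73,0],0],[[0.18,0.72,0],0],[[0,0,0.9],0],[[0,0,0.9],0],[[0,0,0.9],0],[[0,0,0.6],0],[[0,0,0],0],[[0,0,0],0]]';  python3 go.py .5455 .109 .036 182.2;  python3 wb.py w6
```

```text
time: 50.3
eef_pos: [0.5461, 0.1069, 0.0579]
ee_rot: [-0.019, 1.0, 0.011, 0.018]
wrist_force: [-0.2, 0.5, -2.0]
grip_width: 0.0599
gripper_force: 66.5
psi -177.9 turn -0.01 shift [0.06 0.08 1.09] up [-0.036  0.021 -0.999] t 50.3 pos [0.5461 0.1069 0.0579] w 0.0599
board1_c 0.25 [253. 213.] [551.2 108.5 148.   78.6   2.9]
seg [247.  28.] 3404 [448.9 101.1  26.5  23.5 -89.9]
seg [255. 306.] 47836 [562.2 115.2 319.5 174.7 -89.2]
seg [253. 188.] 1728 [522.3 106.8  27.4  16.9   2.8]
```

```bash
python3 -m jog '[[[0.06,0.1,0.6],0],[[0,0,0.35],0],[[0,0,0.12],0],[[0,0,0],0],[[0,0,0],0]]';  python3 go.py .5455 .109 .036 182.2
```

```text
time: 51.02
eef_pos: [0.5452, 0.1094, 0.036]
ee_rot: [-0.019, 1.0, 0.011, 0.017]
wrist_force: [-0.3, 0.7, -1.8]
grip_width: 0.06
gripper_force: 66.5
psi -177.8 turn -0.01 shift [-0.01 -0.02 -0.  ] up [-0.035  0.021 -0.999] t 51.0 pos [0.5452 0.1094 0.036 ] w 0.06
```

```bash
python3 -m jog '[[[0,0,0.1],0],[[0,0,0],0]]';  python3 -m jog '[[[0,0,0],0],[[0,0,0],0],[[0,0,0],0],[[0,0,0],0],[[0,0,-0.7],0],[[0,0,-0.9],0],[[0,0,-0.9],0],[[0,0,-0.9],0],[[0,0,-0.9],0],[[0,0,-0.9],0],[[0,0,0],0]]' 1; python3 go.py .643 -.198 .16 183.2; python3 wb.py w7; python3 fit.py wrist .541 .109 2.2 .03 0 .541 .109 2.2 .02 .01
```

```text
time: 51.28
eef_pos: [0.5454, 0.1094, 0.0356]
ee_rot: [-0.019, 1.0, 0.011, 0.018]
wrist_force: [-2.8, -0.8, 5.2]
grip_width: 0.0597
gripper_force: 67.3
time: 52.65
eef_pos: [0.543, 0.1072, 0.1405]
ee_rot: [-0.019, 1.0, 0.011, 0.019]
wrist_force: [0.2, 0.5, -0.0]
grip_width: 0.0854
gripper_force: 0.0
psi -177.8 turn -0.23 shift [ -4.17 -15.49  -1.13] up [-0.04   0.021 -0.999] t 52.6 pos [0.543  0.1072 0.1405] w 0.0854
seg [34. 82.] 10548 [474.1 -49.1  98.8  61.8   5.2]
seg [247.  33.] 2846 [439.  101.1  42.8  27.6  -1.3]
seg [484. 132.] 9620 [493.8 265.3 156.2  61.5  16.1]
seg [259. 177.] 6542 [544.5 110.2 139.5  67.5   3. ]
seg [255. 338.] 36659 [666.1 123.5 485.9 148.4 -89.2]
[0.541, 0.109, 2.2, 0.03, 0.0] [541.5 109.6   2.9] 0.034
[0.541, 0.109, 2.2, 0.02, 0.01] [541.2 109.5   3.6] 0.038
```

View pics/w7.png

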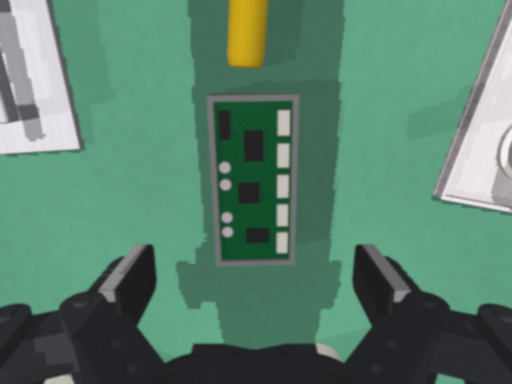

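w7: board 1 covers the plate squarely, centred at (257,178); the fit puts it within 1 mm of the plate. Next is the far board.

```bash
python3 -m jog '[[[-0.2,-0.9,-0.1],-0.23],[[-0.2,-0.9,-0.1],0],[[-0.2,-0.9,-0.1],0],[[-0.2,-0.9,-0.1],0],[[-0.2,-0.9,-0.1],0],[[-0.2,-0.9,-0.1],0],[[-0.2,-0.9,-0.1],0],[[-0.2,-0.9,-0.1],0],[[-0.2,-0.9,-0.1],0],[[-0.2,-0.9,-0.1],0],[[-0.2,-0.9,0],0],[[-0.2,-0.9,0],0],[[-0.2,-0.9,0],0],[[-0.2,-0.9,0],0],[[-0.2,-0.9,0],0],[[-0.2,-0.9,0],0],[[-0.2,-0.9,0],0],[[0,0,0],0],[[0,0,0],0]]'; python3 fit.py wrist .643 -.198 3 .02 0; python3 go.py .643 -.198 .023 183.2
```

```text
time: 55.18
eef_pos: [0.6256, -0.1948, 0.1538]
ee_rot: [-0.028, 0.999, 0.011, 0.017]
wrist_force: [-0.1, 0.6, 0.4]
grip_width: 0.0855
gripper_force: 0.0
[0.643, -0.198, 3.0, 0.02, 0.0] [ 643.9 -200.4    3.8] 0.033
psi -176.8 turn 0.01 shift [-0.63 -0.36  6.57] up [-0.035  0.021 -0.999] t 55.2 pos [ 0.6256 -0.1945  0.1539] w 0.0853
```

```bash
python3 -m jog '[[[-0.35,-0.24,0],-0.1],[[-0.35,-0.24,0],0],[[0,0,0.9],0],[[0,0,0.9],0],[[0,0,0.9],0],[[0,0,0.9],0],[[0,0,0.9],0],[[0,0,0.9],0],[[0,0,0.6],0],[[0,0,0],0],[[0,0,0],0]]'; python3 go.py .6439 -.2004 .023 183.8
```

```text
time: 56.6
eef_pos: [0.6449, -0.2013, 0.0351]
ee_rot: [-0.032, 0.999, 0.011, 0.018]
wrist_force: [-0.2, -0.3, 0.5]
grip_width: 0.0856
gripper_force: 0.0
psi -176.3 turn -0.03 shift [0.07 0.04 0.61] up [-0.037  0.02  -0.999] t 56.6 pos [ 0.6449 -0.2013  0.0351] w 0.0856
```

```bash
python3 -m jog '[[[0.07,0.04,0.55],0],[[0,0,0],0],[[0,0,0],0]]'; python3 -m jog '[[[0,0,0],0],[[0,0,0],0],[[0,0,0],0],[[0,0,0],0],[[0,0,0],0],[[0,0,0],0]]' 0;  python3 go.py .5415 .109 .16 182.2
```

```text
time: 56.98
eef_pos: [0.6432, -0.2001, 0.0232]
ee_rot: [-0.032, 0.999, 0.011, 0.017]
wrist_force: [-0.0, 0.3, 1.1]
grip_width: 0.0856
gripper_force: 0.0
time: 57.72
eef_pos: [0.644, -0.2005, 0.0243]
ee_rot: [-0.032, 0.999, 0.01, 0.018]
wrist_force: [1.2, -0.4, 5.2]
grip_width: 0.0601
gripper_force: 68.3
psi -176.3 turn 0.32 shift [ 4.27 15.8  -6.62] up [-0.037  0.021 -0.999] t 57.7 pos [ 0.644  -0.2005  0.0243] w 0.0601
```

```bash
python3 -m jog '[[[0,0,-0.5],0],[[0,0,-0.8],0],[[0,0,-0.9],0.32],[[0,0,-0.9],0],[[0.24,0.88,-0.3],0],[[0.24,0.88,-0.3],0],[[0.24,0.88,-0.3],0],[[0.24,0.88,-0.3],0],[[0.24,0.88,-0.3],0],[[0.24,0.88,-0.3],0],[[0.24,0.88,-0.3],0],[[0.24,0.88,0],0],[[0.24,0.88,0],0],[[0.24,0.88,0],0],[[0.24,0.88,0],0],[[0.24,0.88,0],0],[[0.24,0.88,0],0],[[0.24,0.88,0],0],[[0.24,0.88,0],0],[[0,0,0],0]]';  python3 go.py .5415 .109 .056 182.2
```

```text
time: 60.22
eef_pos: [0.5571, 0.0599, 0.1304]
ee_rot: [-0.02, 1.0, 0.011, 0.017]
wrist_force: [0.5, -0.5, -1.4]
grip_width: 0.06
gripper_force: 67.5
psi -177.7 turn 0.03 shift [0.81 2.4  3.75] up [-0.035  0.022 -0.999] t 60.2 pos [0.5571 0.0599 0.1304] w 0.06
```

```bash
python3 -m jog '[[[0.28,0.8,0],0],[[0.27,0.8,0],0],[[0.27,0.8,0],0],[[0,0,0.9],0],[[0,0,0.9],0],[[0,0,0.8],0],[[0,0,0],0],[[0,0,0],0]]';  python3 go.py .5415 .109 .056 182.2
```

```text
time: 61.22
eef_pos: [0.5412, 0.1067, 0.0788]
ee_rot: [-0.019, 1.0, 0.011, 0.017]
wrist_force: [-0.0, 0.8, -0.8]
grip_width: 0.06
gripper_force: 67.5
psi -177.8 turn -0.01 shift [0.02 0.09 1.14] up [-0.035  0.021 -0.999] t 61.2 pos [0.5412 0.1067 0.0788] w 0.06
```

```bash
python3 -m jog '[[[0.02,0.1,0.6],0],[[0,0,0.4],0],[[0,0,0.1],0],[[0,0,0.07],0],[[0,0,0],0],[[0,0,0],0]]';  python3 go.py .5415 .109 .0555 182.2
```

```text
time: 61.98
eef_pos: [0.5416, 0.1095, 0.0559]
ee_rot: [-0.019, 1.0, 0.011, 0.018]
wrist_force: [-0.9, 0.1, -2.3]
grip_width: 0.0601
gripper_force: 67.5
psi -177.8 turn 0.0 shift [ 0.01 -0.03  0.02] up [-0.036  0.022 -0.999] t 62.0 pos [0.5416 0.1095 0.0559] w 0.0601
```

Next I release and go straight on to the board near (.467,-.195).

```bash
python3 -m jog '[[[0,0,0.05],0],[[0,0,0],0]]';  python3 -m jog '[[[0,0,0],0],[[0,0,0],0],[[0,0,0],0],[[0,0,0],0],[[0,0,-0.7],0],[[0,0,-0.9],0],[[0,0,-0.9],0],[[0,0,-0.9],0],[[0,0,-0.9],0],[[0,0,-0.9],0],[[0,0,0],0]]' 1; python3 go.py .468 -.195 .16 177; python3 fit.py wrist .541 .109 2.2 .05 0; python3 fit.py top .467 -.195 -3 .02 0 .467 -.318 -10 .02 0
```

```text
time: 62.22
eef_pos: [0.5414, 0.1096, 0.0545]
ee_rot: [-0.019, 1.0, 0.011, 0.017]
wrist_force: [0.6, 0.2, -1.0]
grip_width: 0.0598
gripper_force: 67.5
time: 63.6
eef_pos: [0.5392, 0.1072, 0.1609]
ee_rot: [-0.019, 1.0, 0.011, 0.019]
wrist_force: [-0.5, -0.2, 0.4]
grip_width: 0.0852
gripper_force: 0.0
psi -177.8 turn 1.13 shift [  2.77 -15.27  -0.44] up [-0.037  0.025 -0.999] t 63.6 pos [0.5392 0.1072 0.1609] w 0.0852
[0.541, 0.109, 2.2, 0.05, 0.0] [541.3 110.1   2.1] 0.028
[0.467, -0.195, -3.0, 0.02, 0.0] [ 467. -195.   -3.] 0.02
[0.467, -0.318, -10.0, 0.02, 0.0] [ 469.  -319.7  -11. ] 0.019
```

```bash
python3 -m jog '[[[0,0,0],0.57],[[0,0,0],0.56],[[0.2,-0.9,0],0],[[0.2,-0.9,0],0],[[0.2,-0.9,0],0],[[0.2,-0.9,0],0],[[0.2,-0.9,0],0],[[0.2,-0.9,0],0],[[0.2,-0.9,0],0],[[0.2,-0.9,0],0],[[0.2,-0.9,0],0],[[0.2,-0.9,0],0],[[0.2,-0.9,0],0],[[0.2,-0.9,0],0],[[0.2,-0.9,0],0],[[0.2,-0.9,0],0],[[0.2,-0.9,0],0],[[0.2,-0.9,0],0],[[0.2,-0.9,0],0],[[0,0,0],0]]'; python3 fit.py wrist .467 -.195 -3 .02 0; python3 go.py .467 -.195 .023 177
```

```text
time: 66.2
eef_pos: [0.454, -0.1961, 0.1486]
ee_rot: [0.027, 0.999, 0.012, 0.017]
wrist_force: [0.6, -0.6, 0.2]
grip_width: 0.0856
gripper_force: 0.0
[0.467, -0.195, -3.0, 0.02, 0.0] [ 467.3 -195.1   -4.1] 0.031
psi 176.9 turn -0.01 shift [-0.44 -0.11  6.3 ] up [-0.033  0.025 -0.999] t 66.2 pos [ 0.4541 -0.1953  0.1486] w 0.0851
```

```bash
python3 -m jog '[[[-0.22,-0.06,0.3],0.15],[[-0.22,-0.05,0.9],0],[[0,0,0.9],0],[[0,0,0.9],0],[[0,0,0.9],0],[[0,0,0.9],0],[[0,0,0.6],0],[[0,0,0],0],[[0,0,0],0]]'; python3 go.py .467 -.195 .023 176.5
```

```text
time: 67.38
eef_pos: [0.4672, -0.1954, 0.0417]
ee_rot: [0.032, 0.999, 0.012, 0.017]
wrist_force: [0.1, -0.1, 0.4]
grip_width: 0.0855
gripper_force: 0.0
psi 176.3 turn -0.04 shift [ 0.04 -0.    0.93] up [-0.034  0.024 -0.999] t 67.4 pos [ 0.4672 -0.1954  0.0417] w 0.0855
```

```bash
python3 -m jog '[[[0.04,0,0.6],0],[[0,0,0.33],0],[[0,0,0],0],[[0,0,0],0]]'; python3 -m jog '[[[0,0,0],0],[[0,0,0],0],[[0,0,0],0],[[0,0,0],0],[[0,0,0],0],[[0,0,0],0]]' 0;  python3 go.py .5415 .109 .16 182.2
```

```text
time: 67.88
eef_pos: [0.4665, -0.1946, 0.0224]
ee_rot: [0.032, 0.999, 0.012, 0.017]
wrist_force: [0.2, -0.4, 0.0]
grip_width: 0.086
gripper_force: 0.0
time: 68.62
eef_pos: [0.4673, -0.1951, 0.0234]
ee_rot: [0.032, 0.999, 0.011, 0.018]
wrist_force: [1.0, -0.1, 6.0]
grip_width: 0.0603
gripper_force: 67.6
psi 176.3 turn -1.28 shift [-4.54 15.18 -6.36] up [-0.037  0.02  -0.999] t 68.6 pos [ 0.4673 -0.1951  0.0234] w 0.0603
```

```bash
python3 -m jog '[[[0,0,-0.5],0],[[0,0,-0.8],0],[[0,0,-0.9],-0.64],[[0,0,-0.9],-0.64],[[0,0,-0.9],0],[[-0.27,0.9,-0.6],0],[[-0.27,0.9,-0.6],0],[[-0.27,0.9,0],0],[[-0.27,0.9,0],0],[[-0.27,0.9,0],0],[[-0.27,0.9,0],0],[[-0.27,0.9,0],0],[[-0.27,0.9,0],0],[[-0.27,0.9,0],0],[[-0.27,0.9,0],0],[[-0.27,0.9,0],0],[[-0.27,0.9,0],0],[[-0.27,0.9,0],0],[[-0.27,0.9,0],0],[[0,0,0],0]]';  python3 go.py .5415 .109 .075 182.2
```

```text
time: 71.12
eef_pos: [0.5288, 0.0592, 0.1344]
ee_rot: [-0.02, 1.0, 0.011, 0.017]
wrist_force: [0.4, -0.7, -1.3]
grip_width: 0.0604
gripper_force: 66.9
psi -177.7 turn 0.03 shift [-0.62  2.4   3.05] up [-0.035  0.022 -0.999] t 71.1 pos [0.5288 0.0592 0.1344] w 0.0604
```

```bash
python3 -m jog '[[[-0.21,0.8,0],0],[[-0.2,0.8,0],0],[[-0.2,0.8,0],0],[[0,0,0.9],0],[[0,0,0.9],0],[[0,0,0],0],[[0,0,0],0]]';  python3 go.py .5415 .109 .075 182.2
```

```text
time: 72.0
eef_pos: [0.5397, 0.1065, 0.0993]
ee_rot: [-0.019, 1.0, 0.011, 0.017]
wrist_force: [0.4, -0.5, -0.9]
grip_width: 0.0604
gripper_force: 66.9
psi -177.8 turn -0.01 shift [-0.05  0.1   1.22] up [-0.034  0.021 -0.999] t 72.0 pos [0.5397 0.1065 0.0993] w 0.0604
```

```bash
python3 -m jog '[[[-0.05,0.1,0.6],0],[[0,0,0.4],0],[[0,0,0.15],0],[[0,0,0.1],0],[[0,0,0],0],[[0,0,0],0]]';  python3 go.py .5415 .109 .0745 182.2
```

```text
time: 72.75
eef_pos: [0.5421, 0.1096, 0.0753]
ee_rot: [-0.019, 1.0, 0.011, 0.018]
wrist_force: [0.0, 0.1, -1.1]
grip_width: 0.06
gripper_force: 66.9
psi -177.8 turn 0.0 shift [ 0.04 -0.03  0.04] up [-0.036  0.021 -0.999] t 72.8 pos [0.5421 0.1096 0.0753] w 0.06
```

```bash
python3 -m jog '[[[0.02,-0.02,0.06],0],[[0,0,0],0]]';  python3 -m jog '[[[0,0,0],0],[[0,0,0],0],[[0,0,0],0],[[0,0,0],0],[[0,0,-0.7],0],[[0,0,-0.9],0],[[0,0,-0.9],0],[[0,0,-0.9],0],[[0,0,-0.9],0],[[0,0,-0.9],0],[[0,0,0],0]]' 1; python3 go.py .469 -.32 .16 169.3; python3 fit.py wrist .541 .109 2.2 .07 0; python3 fit.py top .467 -.318 -10 .02 0
```

```text
time: 73.0
eef_pos: [0.5415, 0.1091, 0.0738]
ee_rot: [-0.019, 1.0, 0.011, 0.017]
wrist_force: [0.3, -0.2, -1.3]
grip_width: 0.0599
gripper_force: 66.9
time: 74.38
eef_pos: [0.5393, 0.1068, 0.1802]
ee_rot: [-0.019, 1.0, 0.011, 0.019]
wrist_force: [0.8, 0.6, 0.3]
grip_width: 0.0855
gripper_force: 0.0
psi -177.8 turn 2.81 shift [ -0.48 -21.64   0.38] up [-0.033  0.03  -0.999] t 74.4 pos [0.5393 0.1068 0.1802] w 0.0855
[0.541, 0.109, 2.2, 0.07, 0.0] [541.1 109.5   1.7] 0.029
[0.467, -0.318, -10.0, 0.02, 0.0] [ 468.8 -319.7  -10.2] 0.026
```

```bash
python3 -m jog '[[[0,0,0],0.7],[[0,0,0],0.7],[[0,0,0],0.7],[[0,0,0],0.7],[[0.01,-0.9,0.05],0],[[0.01,-0.9,0.05],0],[[0.01,-0.9,0.05],0],[[0.01,-0.9,0.05],0],[[0.01,-0.9,0.05],0],[[0.01,-0.9,0.05],0],[[0.01,-0.9,0.05],0],[[0.01,-0.9,0.05],0],[[0.01,-0.9,0.05],0],[[0.01,-0.9,0.05],0],[[0.01,-0.9,0.05],0],[[0.01,-0.9,0.05],0],[[0.01,-0.9,0.05],0],[[0.01,-0.9,0.05],0],[[0.01,-0.9,0.05],0],[[0.01,-0.9,0.05],0]]'; python3 -m jog '[[[0.01,-0.9,0],0],[[0.01,-0.9,0],0],[[0.01,-0.9,0],0],[[0.01,-0.9,0],0],[[0.01,-0.9,0],0],[[0.01,-0.9,0],0],[[0.01,-0.9,0],0],[[0.01,-0.9,0],0],[[0,0,0],0]]'; python3 fit.py wrist .469 -.32 -10 .02 0; python3 go.py .469 -.32 .023 169.5
```

```text
time: 76.97
eef_pos: [0.4823, -0.1764, 0.1532]
ee_rot: [0.092, 0.996, 0.013, 0.016]
wrist_force: [-0.9, 0.9, -0.5]
grip_width: 0.0856
gripper_force: 0.0
time: 78.1
eef_pos: [0.4541, -0.3178, 0.149]
ee_rot: [0.093, 0.995, 0.013, 0.016]
wrist_force: [-0.0, -0.6, 0.1]
grip_width: 0.0857
gripper_force: 0.0
[0.469, -0.32, -10.0, 0.02, 0.0] [ 468.3 -317.9  -11.2] 0.036
psi 169.3 turn -0.04 shift [-0.57 -0.2   6.32] up [-0.029  0.029 -0.999] t 78.2 pos [ 0.4542 -0.3169  0.149 ] w 0.0852
```

```bash
python3 -m jog '[[[-0.28,-0.06,0.3],0.15],[[-0.28,-0.06,0.9],0],[[0,0,0.9],0],[[0,0,0.9],0],[[0,0,0.9],0],[[0,0,0.9],0],[[0,0,0.6],0],[[0,0,0],0],[[0,0,0],0]]'; python3 go.py .4685 -.3185 .023 169
```

```text
time: 79.28
eef_pos: [0.4691, -0.3189, 0.0422]
ee_rot: [0.098, 0.995, 0.013, 0.016]
wrist_force: [0.4, 0.1, -0.1]
grip_width: 0.0851
gripper_force: 0.0
psi 168.7 turn -0.07 shift [ 0.06 -0.01  0.96] up [-0.03   0.028 -0.999] t 79.3 pos [ 0.4691 -0.3189  0.0422] w 0.0851
```

```bash
python3 -m jog '[[[0.06,0,0.6],0],[[0,0,0.36],0],[[0,0,0],0],[[0,0,0],0]]'; python3 -m jog '[[[0,0,0],0],[[0,0,0],0],[[0,0,0],0],[[0,0,0],0],[[0,0,0],0],[[0,0,0],0]]' 0;  python3 go.py .5415 .109 .16 182.2
```

```text
time: 79.78
eef_pos: [0.4682, -0.3177, 0.0222]
ee_rot: [0.098, 0.995, 0.013, 0.016]
wrist_force: [-0.1, -0.2, -0.4]
grip_width: 0.0855
gripper_force: 0.0
time: 80.53
eef_pos: [0.4688, -0.3184, 0.0233]
ee_rot: [0.098, 0.995, 0.012, 0.017]
wrist_force: [-0.7, 0.1, 4.9]
grip_width: 0.0603
gripper_force: 67.9
psi 168.7 turn -2.95 shift [-4.7  21.34 -6.24] up [-0.036  0.02  -0.999] t 80.5 pos [ 0.4688 -0.3184  0.0233] w 0.0603
```

```bash
python3 -m jog '[[[0,0,-0.5],0],[[0,0,-0.8],0],[[0,0,-0.9],-0.74],[[0,0,-0.9],-0.74],[[0,0,-0.9],-0.74],[[0,0,-0.9],-0.73],[[-0.2,0.9,-0.6],0],[[-0.2,0.9,-0.6],0],[[-0.2,0.9,0],0],[[-0.2,0.9,0],0],[[-0.2,0.9,0],0],[[-0.2,0.9,0],0],[[-0.2,0.9,0],0],[[-0.2,0.9,0],0],[[-0.2,0.9,0],0],[[-0.2,0.9,0],0],[[-0.2,0.9,0],0],[[-0.2,0.9,0],0],[[-0.2,0.9,0],0],[[-0.2,0.9,0],0]]';  python3 -m jog '[[[-0.2,0.9,0],0],[[-0.2,0.9,0],0],[[-0.2,0.9,0],0],[[-0.2,0.9,0],0],[[-0.2,0.9,0],0],[[-0.2,0.9,0],0],[[-0.2,0.9,0],0],[[0,0,0],0],[[0,0,0],0]]'; python3 go.py .5415 .109 .095 182.2
```

```text
time: 83.02
eef_pos: [0.5103, -0.0655, 0.1516]
ee_rot: [-0.019, 1.0, 0.011, 0.017]
wrist_force: [0.1, 0.6, -1.9]
grip_width: 0.0603
gripper_force: 67.1
time: 84.15
eef_pos: [0.5331, 0.0603, 0.1551]
ee_rot: [-0.019, 1.0, 0.011, 0.017]
wrist_force: [0.2, -0.6, -1.8]
grip_width: 0.06
gripper_force: 67.1
psi -177.8 turn 0.0 shift [-0.41  2.36  3.07] up [-0.035  0.021 -0.999] t 84.2 pos [0.5331 0.0603 0.1551] w 0.06
```

```bash
python3 -m jog '[[[-0.1,0.8,0],0],[[-0.1,0.8,0],0],[[-0.1,0.8,0],0],[[0,0,0.9],0],[[0,0,0.9],0],[[0,0,0],0],[[0,0,0],0]]';  python3 go.py .5415 .109 .095 182.2
```

```text
time: 85.02
eef_pos: [0.5381, 0.1088, 0.1199]
ee_rot: [-0.019, 1.0, 0.011, 0.017]
wrist_force: [0.8, -0.1, -1.4]
grip_width: 0.0601
gripper_force: 67.1
psi -177.8 turn -0.01 shift [-0.13 -0.02  1.25] up [-0.034  0.021 -0.999] t 85.0 pos [0.5381 0.1088 0.1199] w 0.0601
```

```bash
python3 -m jog '[[[-0.13,-0.02,0.6],0],[[0,0,0.4],0],[[0,0,0.15],0],[[0,0,0.1],0],[[0,0,0],0],[[0,0,0],0]]';  python3 go.py .5415 .109 .0945 182.2
```

```text
time: 85.78
eef_pos: [0.5421, 0.1096, 0.096]
ee_rot: [-0.019, 1.0, 0.011, 0.018]
wrist_force: [0.7, 0.3, -1.5]
grip_width: 0.0602
gripper_force: 67.1
psi -177.8 turn 0.0 shift [ 0.04 -0.03  0.07] up [-0.036  0.021 -0.999] t 85.8 pos [0.5421 0.1096 0.096 ] w 0.0602
```

```bash
python3 -m jog '[[[0.03,-0.03,0.09],0],[[0,0,0],0]]';  python3 -m jog '[[[0,0,0],0],[[0,0,0],0],[[0,0,0],0],[[0,0,0],0],[[0,0,-0.7],0],[[0,0,-0.9],0],[[0,0,-0.9],0],[[0,0,-0.9],0],[[0,0,0],0]]' 1; python3 go.py .46 -.0625 .15 185.8; python3 fit.py wrist .541 .109 2.2 .09 0; python3 fit.py top .46 -.0625 5.8 .008 0; python3 - <<'E'
from h import *
a=snap('wrist','w9')['img'];b=snap('scene','s9')['img'];cv2.imwrite('pics/c9.png',cv2.resize(np.hstack([a,b])[:,:,::-1],(800,300)))
E
```

```text
time: 86.02
eef_pos: [0.5413, 0.1089, 0.0937]
ee_rot: [-0.019, 1.0, 0.011, 0.017]
wrist_force: [-0.3, -0.6, -1.3]
grip_width: 0.06
gripper_force: 67.1
time: 87.15
eef_pos: [0.5408, 0.1075, 0.1648]
ee_rot: [-0.019, 1.0, 0.011, 0.02]
wrist_force: [-0.2, -0.3, 0.1]
grip_width: 0.0853
gripper_force: 0.0
psi -177.8 turn -0.79 shift [ 4.9  -8.06  0.38] up [-0.042  0.019 -0.999] t 87.2 pos [0.5408 0.1075 0.1648] w 0.0853
[0.541, 0.109, 2.2, 0.09, 0.0] [541.4 109.4   2.4] 0.021
[0.46, -0.0625, 5.8, 0.008, 0.0] [460.6 -62.    4.5] 0.023
```

View pics/c9.png

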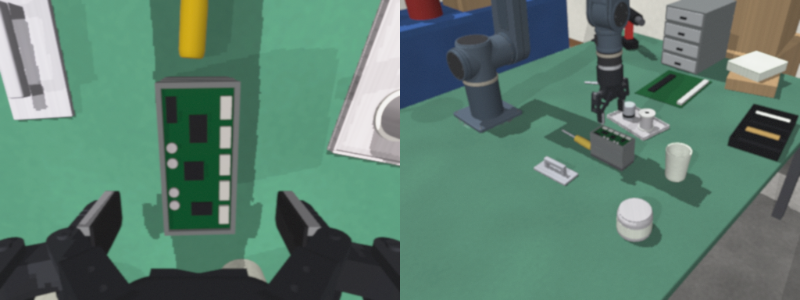

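c9: the pile of four is square on the plate, at (198,157) in the left panel. The spool and loupe stand in the tray, no boards are left on the bench, and the weight is at (555,170) in the right panel. On to the weight.

```bash
python3 -m jog '[[[0,0,0],-0.4],[[0,0,0],-0.39],[[0.5,-0.9,0],0],[[0.5,-0.9,0],0],[[0.5,-0.9,0],0],[[0.5,-0.9,0],0],[[0.5,-0.9,0],0],[[0.5,-0.9,0],0],[[0.5,-0.9,0],0],[[0.5,-0.9,0],0],[[0.5,-0.9,0],0],[[0,0,0],0],[[0,0,0],0]]'; python3 wb.py w10 weight_grip .008; python3 fit.py wrist .46 -.0625 5.5 .008 0; python3 go.py .4605 -.062 .037 185.5; python3 - <<'E'
from h import *
f=grab_frame('wrist'); print([(r['conf'],unproj(f,r['at'],.035)) for r in spot_point('wrist','weight_grip')[:1]])
E
```

```text
time: 88.98
eef_pos: [0.4659, -0.0631, 0.1554]
ee_rot: [-0.05, 0.999, 0.011, 0.018]
wrist_force: [-0.6, 0.1, -0.9]
grip_width: 0.0856
gripper_force: 0.0
weight_grip 0.96 [251. 160.] [460.1 -60.5 131.5  63.3   5. ]
seg [467. 119.] 5139 [390.3 106.8 148.7  34.7  -1.4]
seg [253. 162.] 12030 [460.8 -60.7 132.3  64.7   5.5]
seg [295. 319.] 45396 [588.1 -38.1 538.6 206.3 -85.5]
[0.46, -0.0625, 5.5, 0.008, 0.0] [460.2 -60.9   5.3] 0.026
psi -174.1 turn 0.08 shift [ 0.5  -0.07  5.9 ] up [-0.036  0.02  -0.999] t 89.1 pos [ 0.4662 -0.0625  0.1554] w 0.085
[(0.87, array([[ 0.46008117, -0.0622234 ,  0.035     ]]))]
```

```bash
python3 -m jog '[[[0.25,-0.03,0.3],0.08],[[0.25,0,0.9],0],[[0,0,0.9],0],[[0,0,0.9],0],[[0,0,0.9],0],[[0,0,0.9],0],[[0,0,0],0],[[0,0,0],0]]'; python3 go.py .4603 -.0615 .037 185.3
```

```text
time: 90.22
eef_pos: [0.4597, -0.0622, 0.0592]
ee_rot: [-0.048, 0.999, 0.011, 0.018]
wrist_force: [-0.0, -0.2, 0.4]
grip_width: 0.0856
gripper_force: 0.0
psi -174.5 turn 0.03 shift [0.01 0.01 1.11] up [-0.036  0.019 -0.999] t 90.2 pos [ 0.4597 -0.0622  0.0592] w 0.0856
```

```bash
python3 -m jog '[[[0.01,0.01,0.7],0],[[0,0,0.4],0],[[0,0,0],0],[[0,0,0],0]]'; python3 -m jog '[[[0,0,0],0],[[0,0,0],0],[[0,0,0],0],[[0,0,0],0],[[0,0,0],0],[[0,0,0],0],[[0,0,0],0],[[0,0,0],0],[[0,0,0],0],[[0,0,0],0]]' 0;  python3 go.py .5415 .109 .19 182.2
```

```text
time: 90.72
eef_pos: [0.4601, -0.0615, 0.0371]
ee_rot: [-0.048, 0.999, 0.011, 0.018]
wrist_force: [-0.7, 0.7, -0.0]
grip_width: 0.086
gripper_force: 0.0
time: 91.98
eef_pos: [0.4602, -0.0614, 0.0373]
ee_rot: [-0.048, 0.999, 0.011, 0.018]
wrist_force: [-1.6, 2.3, 3.9]
grip_width: 0.0131
gripper_force: 59.3
psi -174.5 turn 0.71 shift [-4.65  8.52 -7.29] up [-0.035  0.022 -0.999] t 92.0 pos [ 0.4602 -0.0614  0.0373] w 0.0131
```

```bash
python3 -m jog '[[[0,0,-0.4],0],[[0,0,-0.7],0],[[0,0,-0.9],0.36],[[0,0,-0.9],0.35],[[0,0,-0.9],0],[[0,0,-0.9],0],[[0,0,-0.9],0],[[0,0,-0.9],0],[[-0.48,0.9,0],0],[[-0.48,0.9,0],0],[[-0.48,0.9,0],0],[[-0.48,0.9,0],0],[[-0.48,0.9,0],0],[[-0.48,0.9,0],0],[[-0.48,0.9,0],0],[[-0.48,0.9,0],0],[[-0.48,0.9,0],0],[[0,0,0],0],[[0,0,0],0]]'; python3 go.py .5413 .1092 .129 182.2
```

```text
time: 94.35
eef_pos: [0.5354, 0.1007, 0.1733]
ee_rot: [-0.02, 1.0, 0.011, 0.017]
wrist_force: [-0.2, -0.5, -5.5]
grip_width: 0.0129
gripper_force: 59.0
psi -177.8 turn 0.0 shift [-0.23  0.37  2.23] up [-0.034  0.021 -0.999] t 94.3 pos [0.5354 0.1007 0.1733] w 0.0129
```

```bash
python3 -m jog '[[[-0.23,0.37,0.3],0],[[0,0,0.8],0],[[0,0,0.5],0],[[0,0,0.2],0],[[0,0,0],0],[[0,0,0],0]]'; python3 go.py .5413 .1092 .129 182.2; python3 wb.py w11 weight_grip .098
```

```text
time: 95.1
eef_pos: [0.5415, 0.109, 0.1383]
ee_rot: [-0.019, 1.0, 0.011, 0.018]
wrist_force: [-0.1, -0.4, -4.3]
grip_width: 0.0124
gripper_force: 59.0
psi -177.8 turn -0.0 shift [0.02 0.   0.47] up [-0.036  0.021 -0.999] t 95.1 pos [0.5415 0.109  0.1383] w 0.0124
weight_grip 0.88 [254. 186.] [548.6 110.5 143.2  67.2   2.2]
weight_grip 0.73 [485. 137.] [483.2 213.4 105.   40.8  16. ]
seg [244.  35.] 2986 [447.  102.   30.   18.6  -1.5]
seg [483. 134.] 9901 [484.1 213.1 107.   41.8  16. ]
seg [254. 282.] 64644 [559.6 117.5 324.4 176.2 -89.2]
```

View pics/w11.png

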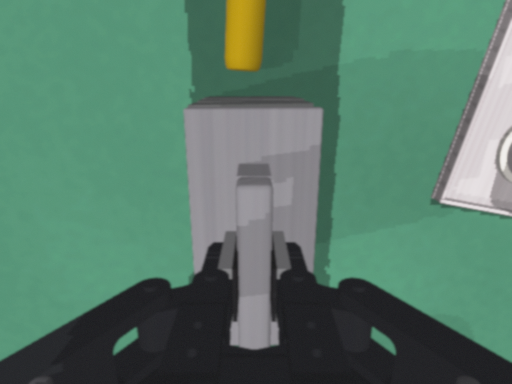

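w11: the weight, held by its handle at (254,260), hangs square over the pile, with the pile's edge just showing behind it at (254,102). I'll lower and release it.

```bash
python3 -m jog '[[[0.02,0,0.3],0],[[0,0,0.15],0],[[0,0,0.05],0],[[0,0,0],0],[[0,0,0],0]]'; python3 go.py .5413 .1092 .1275 182.2
```

```text
time: 95.82
eef_pos: [0.5412, 0.1092, 0.1278]
ee_rot: [-0.019, 1.0, 0.011, 0.017]
wrist_force: [0.2, 0.4, -3.5]
grip_width: 0.0129
gripper_force: 59.0
psi -177.8 turn 0.0 shift [-0.01 -0.    0.01] up [-0.035  0.021 -0.999] t 95.8 pos [0.5412 0.1092 0.1278] w 0.0129
```

```bash
python3 -m jog '[[[0,0,0.04],0],[[0,0,0],0]]'; python3 -m jog '[[[0,0,0],0],[[0,0,0],0],[[0,0,0],0],[[0,0,0],0],[[0,0,0],0],[[0,0,0],0],[[0,0,-0.6],0],[[0,0,-0.8],0],[[0,0,-0.8],0],[[0,0,-0.8],0],[[0,0,-0.8],0],[[0,0,-0.8],0],[[0,0,0],0],[[0,0,0],0]]' 1; python3 fit.py wrist .541 .109 2.2 .098 0; python3 - <<'E'
from h import *
f=snap('wrist','w12'); b=snap('scene','s12')['img']
print([(r['conf'],unproj(f,r['at'],.125)) for r in spot_point('wrist','weight_grip')[:1]])
cv2.imwrite('pics/c12.png',np.hstack([cv2.resize(f['img'],(400,300)),cv2.resize(b[80:260,130:370],(400,300))])[:,:,::-1])
g=grab_frame('top')
for n,z in(('spool_c',.034),('loupe_c',.031)): print(n,[(round(r['conf'],2),unproj(g,r['at'],z).round(3)) for r in spot_point('top',n)[:2]])
E
```

```text
time: 96.08
eef_pos: [0.5412, 0.1093, 0.1275]
ee_rot: [-0.019, 1.0, 0.011, 0.018]
wrist_force: [-1.6, 0.2, -1.2]
grip_width: 0.0129
gripper_force: 59.4
time: 97.82
eef_pos: [0.5378, 0.1072, 0.2185]
ee_rot: [-0.019, 1.0, 0.011, 0.017]
wrist_force: [-0.6, 0.8, -0.2]
grip_width: 0.0854
gripper_force: 0.0
[0.541, 0.109, 2.2, 0.098, 0.0] [541.7 109.9   3.1] 0.032
[(0.66, array([[0.54194885, 0.10672612, 0.125     ]]))]
spool_c []
loupe_c [(0.68, array([[0.425, 0.34 , 0.031]]))]
```

View pics/c12.png

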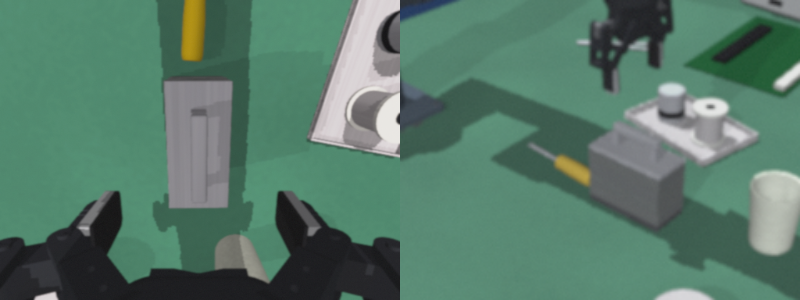

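c12: the weight sits square on the pile, handle up, at (198,145). The spool at (711,120) and the loupe at (671,100) stand upright in the tray, and the gripper is clear of everything.

```bash
python3 -c "
from cell import hand_in; print(hand_in())"
```

```text
the job is handed in; nothing more can be done
None
```

The job is handed in with no verdict returned: the spool and loupe stand upright in the tray, and all four boards and the weight (handle up) are stacked on the base plate within about 2 mm and 1° by camera fit, after about 98 s of the 210 s allowed.

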